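# Open the touch-latch craft cupboard

### The arm

A 6-joint arm with a two-finger parallel gripper is mounted at the origin on the work surface. World frame = base frame: x ahead of the robot, y to its left, z up, the work surface at z = 0. Lengths are in m, angles in degrees, forces in N, time in s.
With the tool pointing down it reaches from about 0.375 to 0.9 m from the base axis. Payload 3.1 kg.
Tool frame: the origin (TCP) lies between the finger pads; the fingertips stand 11 mm ahead of it and the grasp point (between the pads) lies 8 mm behind it; x points along the fingers, y is the direction in which the jaws open and shut, and the axes are right-handed (so a half turn about x gives the same grasp; the last joint's range is limited). The gripper opens to 87 mm and grips with 3 to 60 N. Pads are 19 mm wide; open, the fingers measure 117 mm over their backs; the gripper's body (75 mm by 190 mm) begins 51 mm behind the grasp point.
Start: joints at [-80.071, 30.224, 82.088, -0, 67.689, -10.227], TCP at [0.215, -0.587, 0.234] pointing down, gripper open.
Joint ranges: [-176.69, 176.69], [-43.24, 126.21], [12.49, 139.97], [-82, 262], [0, 151.66], [-163.58, 163.58]. Speed limits (degrees/s): [159.86, 159.86, 180, 180, 180, 180].

### API

Orientations are given as a 3x3 rotation matrix whose columns are the frame's x, y, z axes.
In Python, from rig import bot gives the robot as it stands.
- The arm moves only by the shell command python3 -m inch 'ROWS' [OPENING]. ROWS is a JSON object of lists of equal length, an entry for each row: "dp": the shift along the tool's x, y, z in mm, a list of three; "yaw": the turn about the tool's x in degrees. In form: {"dp": [[tx, ty, tz], ...], "yaw": [yaw, ...]}. A call has 1 to 20 rows; each row shifts and turns the commanded pose from where the row before left it, along the tool's axes as they then stand; what a row does not reach is not made up. A row lasts 1/12 s, in which the tool goes at most 41.7 mm and 7.16 degrees, less where a joint would pass 70% of its speed; a pose out of reach is approached as far as the arm can. A call is refused whole if a number of a shift passes 41.7 or a number of a turn 7.16, either way. A call with a gripper value outside its range is refused whole. OPENING is the finger opening in mm, from 0 to 87, set as the call begins (- or left out, the last holds). The fingers move at their own pace and stop on an object; the grip force is fixed at half the most. Time passes only in rows, so rows that do not move let the fingers close. It gives the time, the measured TCP pose, the force and the opening at its end, in the units of the state.
- bot.read_state(): the state, without advancing time (a new reading comes with each control period).
- bot.capture(name): name is "side" or "top" or "wrist"; returns a dict with "color" (480x640x3 uint8, red, green, blue), "intrinsics" (3x3 intrinsics, pixels), "pose" (4x4, takes a point from camera to world coordinates). Camera axes: x right, y down, z forward; pixel columns grow to the right and rows downward; lengths in m; the calibration is good to about 2 mm. A picture is of the moment at which its call begins. There is no depth.
- bot.hand_in(): hands the job in, once; it reports no verdict.
The state is a dict: "time_s": time; "joint_positions": joint angles; "qvel": joint speeds; "tau": joint torques, N m; "position": TCP position; "tcp_rot": TCP orientation; "force": force on the tool from outside, world axes, zero at the start; "moment": the same for the moment, N m; "opening": opening from 0.0 (shut) to 1.0 (fully open).
Only numpy, scipy, OpenCV 4.12 (cv2) and the standard library are available. Lean on these libraries where they do the work, as an engineer would, in place of code of your own. Each camera call takes 0.05 s, during which the arm holds its last target.

### The job

Open the taller of the two small cupboards on the craft table, touching its handleless door only with the fingertips or the outside of the fingers: press the door in beside its free edge until the catch lets go and the spring pushes it ajar, let it come to rest ajar by itself for a moment, then put the fingers behind it and push it wide open, about square to the cupboard. Do not pinch the door, leave the low cupboard shut, and do not pick up or disturb the glue cup, the glue jug and the jar.

Things in the scene. Friction and masses are not known exactly. Their poses are not given: they have to be found in the camera images.
- tall: taller cupboard, fixed: plywood box, white door without handle; 200 mm deep with the door, 210 wide, 250 high. Origin: centre of underside; x axis from door to back (the door faces its -x, about towards the robot), y to the left seen from the robot, z up. Shut door's front face at x = -0.100, box from x = -0.078 to 0.100. It and the low cupboard stand side by side, in either order
- tall_door (a joint): angle of the tall cupboard's door, rad: 0 shut and latched, grows as it swings out to the robot (clockwise from above), 1.57 square, stop 1.62. Negative while pressed in: the catch lets go near -0.016 (3 mm at the press point), stop at -0.032 (5.6 mm); needs 3 to 6 N there. Once the press is withdrawn a spring drives it to about 0.5 rad; it then swings lightly and stays where left
- tall_door_press (a point): on the front face of the tall cupboard's door, over the catch: 175 mm from the hinge axis, 30 mm below the door's top. Moves with the door; x axis through the door from front to back, y along the door from free edge to hinge, z up. Door: 16 mm thick, 206 wide, z = 6 to 250 mm. Pushing within 40 mm of the top with the fingers pointing down keeps the gripper's body above the cupboard
- tall_door_hinge (a point): on the vertical hinge axis of the tall cupboard's door, 250 mm above the table. The axis lies in the door's front face, at the left (+y) end of the cupboard's front: x = -0.100, y = +0.103 from the cupboard's origin; steel hinge barrels show there
- tall_door_edge (a point): middle of the thickness of the tall cupboard's door at its free edge, 206 mm from the hinge axis, 250 mm above the table
- low: the low cupboard, same make and same 200 x 210 mm footprint but 170 mm high, same origin and axes; its door must stay shut
- low_door (a joint): angle of the low cupboard's door, rad: 0 shut, same catch; to be left alone
- cup: open translucent glue cup with a thin metal brush handle sticking out of it, 84 mm wide at the rim, 85 mm high (150 mm with the handle), 0.15 kg; origin at the centre of its underside; stands on the table in front of the low cupboard
- jug: large white glue jug with a handle, 130 mm in diameter (handle to 80 mm from the axis), 278 mm high, about 0.9 kg; origin at the centre of its underside; stands to the left (+y)
- jar: closed jar, 72 mm in diameter, 100 mm high, 0.3 kg; origin at the centre of its underside; stands to the right (-y)
There are look-alikes about, which are no part of the job. Of the things that look like the jar, take the one that is nearest to the robot's base at the start. There is more than one size of the cup; the job needs the smaller.

How it is judged:
By the outcome, as a careful person would: the job done as asked, in the order asked, and still so for the second after the job is handed in, with the robot touching nothing.
It also fails if it takes over 54 s, if anything falls off the work surface, if the arm or the gripper's body presses on something with over 40 N, if the wrist force passes 120 N, or if a joint passes its speed limit or range.

## Working session

There is one attempt and no reset: what is moved stays moved. The work goes in short steps, Python scripts to look and compute and a shell command to move; the robot and the scene stay as the last step left them, time stands still between calls to the robot, and variables do not carry over. Pictures are saved under pics/ and viewed, and the job is handed in when it is done.

```bash
mkdir -p pics; ls
python3 - <<'E'
from rig import bot
import cv2,numpy as np
for n in ["side","top","wrist"]:
    c=bot.capture(n); cv2.imwrite(f"pics/{n}0.png",c["color"][:,:,::-1]); print(n,c["intrinsics"].round(1).tolist(),c["pose"].round(4).tolist())
s=bot.read_state(); print(s["time_s"],s["position"],s["tcp_rot"],s["force"],s["opening"])
E
```

```text
pics
side [[462.4, 0.0, 319.5], [0.0, 462.4, 237.7], [0.0, 0.0, 1.0]] [[0.8041, 0.5632, -0.1906, 0.8151], [0.5945, -0.7642, 0.2501, -0.3902], [-0.0048, -0.3144, -0.9493, 1.5508], [0.0, 0.0, 0.0, 1.0]]
top [[456.3, 0.0, 313.0], [0.0, 456.3, 243.0], [0.0, 0.0, 1.0]] [[0.028, -0.997, 0.0715, 0.4371], [-0.9992, -0.0299, -0.025, -0.0049], [0.0271, -0.0707, -0.9971, 1.3468], [0.0, 0.0, 0.0, 1.0]]
wrist [[341.6, 0.0, 320.0], [0.0, 341.6, 242.9], [0.0, 0.0, 1.0]] [[0.3449, -0.9035, -0.2546, 0.2843], [-0.9386, -0.3326, -0.0915, -0.5603], [-0.002, 0.2705, -0.9627, 0.3838], [0.0, 0.0, 0.0, 1.0]]
0.15 [ 0.21530728 -0.5861393   0.2328021 ] [[-2.66912811e-04  3.44613409e-01 -9.38744655e-01]
 [ 1.67098220e-03 -9.38743224e-01 -3.44613359e-01]
 [-9.99998568e-01 -1.66060733e-03 -3.25280278e-04]] [-0.28669171  0.4108761   0.49800732] 0.9988860549303724
```

View pics/top0.png

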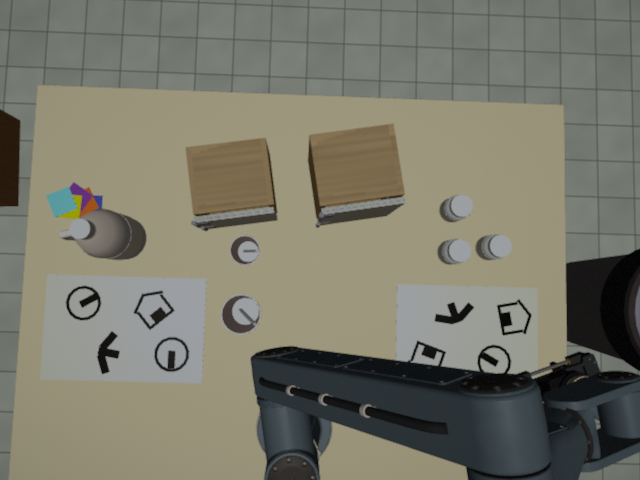

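View pics/side0.png

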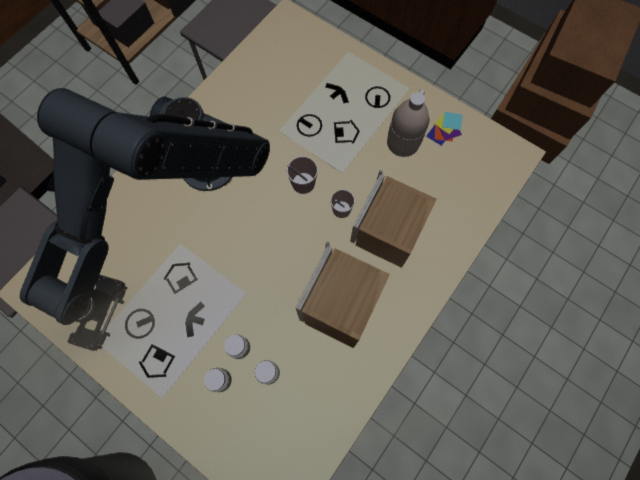

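The top view shows two boxes, left about (232,180) and right about (357,170). The right one looks larger, so it is probably the tall one. The small cup is at (245,250), the large cup at (241,314), and the jug at (105,233). The jar candidates are at (457,208), (455,251) and (494,246). I'll enlarge the crops next.

Run:
```python
import cv2
a=cv2.imread("pics/top0.png")[110:270,170:420]; cv2.imwrite("pics/top0c.png",cv2.resize(a,None,fx=3.2,fy=3.2,interpolation=cv2.INTER_CUBIC))
a=cv2.imread("pics/side0.png")[160:360,280:450]; cv2.imwrite("pics/side0c.png",cv2.resize(a,None,fx=3,fy=3,interpolation=cv2.INTER_CUBIC))
```

```text
(no output)
```

View pics/top0c.png

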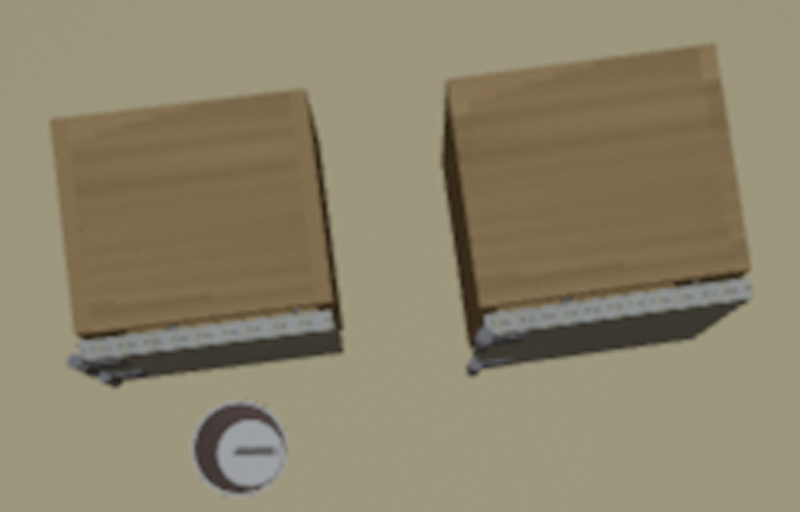

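View pics/side0c.png

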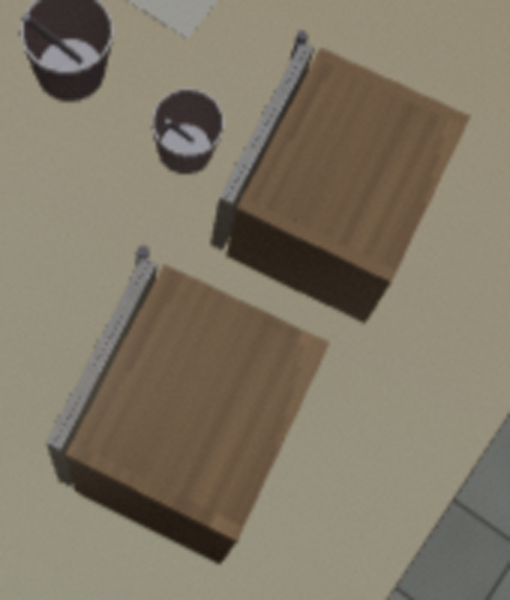

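```bash
cat > h.py <<'E'
import numpy as np
from rig import bot
CAL={}
def ray(c,u,v,z):
    K=c["intrinsics"];P=c["pose"]
    d=P[:3,:3]@np.linalg.solve(K,[u,v,1.]);o=P[:3,3]
    return o+d*(z-o[2])/d[2]
def proj(c,p):
    P=c["pose"];q=P[:3,:3].T@(np.asarray(p)-P[:3,3]);q=c["intrinsics"]@q;return q[:2]/q[2]
E
python3 - <<'E'
from h import *
import json
t=bot.capture("top");s=bot.capture("side")
np.savez("cal.npz",tk=t["intrinsics"],tp=t["pose"],sk=s["intrinsics"],sp=s["pose"])
T=lambda l,z:[ray(t,x/3.2+170-.35,y/3.2+110-.35,z)[:2].round(4) for x,y in l]
S=lambda l,z:[ray(s,x/3+280-.33,y/3+160-.33,z)[:2].round(4) for x,y in l]
print("right@.25 TL TR BR BL,doorL,doorR front");
for z in(.25,.17):
  R=T([(447,80),(715,44),(748,268),(478,308),(490,338),(750,297)],z);L=T([(51,120),(305,90),(333,305),(78,333),(80,360),(335,327)],z)
  print(z,"R",*R,"w",np.linalg.norm(R[0]-R[1]),np.linalg.norm(R[1]-R[2]));print(z,"L",*L,"w",np.linalg.norm(L[0]-L[1]),np.linalg.norm(L[1]-L[2]))
print("side R@.25 (backL,backR,frontR,frontL,doorR front,doorL)",*S([(328,342),(238,540),(66,456),(160,266),(50,443),(140,264)],.25))
print("side L@.17",*S([(469,117),(390,280),(237,208),(318,50),(220,200),(302,45)],.17))
print("smallcup rim",T([(240,447)],.085),"jars",[ray(t,u,v,.1)[:2].round(3) for u,v in((459,205),(455,250),(496,245))])
print("bigcup",ray(t,241,314,.1)[:2],"jug",ray(t,79,229,.278)[:2])
E
```

```text
right@.25 TL TR BR BL,doorL,doorR front
0.25 R [ 0.7815 -0.016 ] [ 0.8173 -0.2217] [ 0.6436 -0.2498] [ 0.6062 -0.0445] [ 0.5836 -0.0542] [ 0.6213 -0.2516] w 0.20879207360433968 0.17595823368060962
0.25 L [0.7395 0.2835] [0.7697 0.0922] [0.6049 0.0652] [0.5776 0.2556] [0.5572 0.2532] [0.5883 0.0631] w 0.1936691250561121 0.16699712572376813
0.17 R [ 0.8066 -0.0168] [ 0.8451 -0.2376] [ 0.6587 -0.2676] [ 0.6185 -0.0474] [ 0.5943 -0.0578] [ 0.6348 -0.2696] w 0.22413141234552553 0.18879872880927986
0.17 L [0.7616 0.3045] [0.794  0.0993] [0.6172 0.0703] [0.5878 0.2746] [0.566 0.272] [0.5993 0.0681] w 0.20774214786605052 0.17916260770596087
side R@.25 (backL,backR,frontR,frontL,doorR front,doorL) [ 0.7806 -0.0165] [ 0.8181 -0.2213] [ 0.644  -0.2537] [ 0.6056 -0.0505] [ 0.6245 -0.2529] [ 0.5886 -0.0605]
side L@.17 [0.7621 0.3038] [0.7934 0.0995] [0.6205 0.0703] [0.5867 0.2735] [0.6009 0.067 ] [0.5692 0.2681]
smallcup rim [array([0.5042, 0.1515])] jars [array([ 0.644, -0.439]), array([ 0.519, -0.429]), array([ 0.536, -0.543])]
bigcup [0.32848198 0.1527437 ] jug [0.52987099 0.51241949]
```

Cupboards: the right box (357,170) measures 0.209 x 0.176 m on the z=0.25 plane in both views, so it is the tall one. The left box (232,180) measures 0.208 x 0.179 m on the z=0.17 plane, so it is the low one. The tall yaw is about 10°.

- **Hinge:** about (0.585, -0.052)
- **Press point:** about (0.615, -0.224, 0.22)
- **Cup:** (245,250), the smaller of the two, in front of the low cupboard.
- **Jar:** (455,251), which is r=0.67 from the base and the nearest of the three.

The cup and jar only need to be left alone. First I'll turn and close the gripper.

```bash
python3 -m inch '{"dp":[[0,0,0],[0,0,0],[0,0,0],[0,0,0],[0,0,0],[0,0,0]],"yaw":[2.5,2.5,2.5,2.7,0,0]}' 0
python3 -m inch '{"dp":[[0,-10,-15],[0,-16,-22],[0,-20,-27],[0,-20,-27],[0,-20,-27],[0,-20,-27],[0,-20,-27],[0,-20,-27],[0,-20,-27],[0,-20,-27],[0,-20,-27],[0,-20,-27],[0,-20,-27],[0,-20,-27],[0,-10,-14],[0,-10,-12],[0,0,0],[0,0,0]],"yaw":[0,0,0,0,0,0,0,0,0,0,0,0,0,0,0,0,0,0]}'
```

```text
time_s: 0.75
position: [0.2154, -0.5866, 0.2334]
tcp_rot: [[-0.0, 0.174, -0.985], [0.0, -0.985, -0.174], [-1.0, -0.0, 0.0]]
force: [0.1, 0.8, -0.1]
opening: 0.628
time_s: 2.25
position: [0.5472, -0.2366, 0.2334]
tcp_rot: [[-0.001, 0.176, -0.984], [0.0, -0.984, -0.176], [-1.0, -0.0, 0.001]]
force: [-0.7, 0.1, 0.4]
opening: 0.007
```

```bash
python3 -m inch '{"dp":[[4,0,0],[4,0,0],[0,0,-10],[0,0,-10],[0,0,-10],[0,0,-10],[0,0,-5],[0,0,0],[0,0,0]],"yaw":[0,0,0,0,0,0,0,0,0]}'
python3 - <<'E'
from h import *
import cv2
a=bot.capture("wrist")["color"][:,:,::-1];b=bot.capture("side")["color"][:,:,::-1];t=bot.capture("top")["color"][:,:,::-1]
cv2.imwrite("pics/w1.png",a)
r=lambda i:cv2.resize(i,(400,400),interpolation=cv2.INTER_CUBIC)
cv2.imwrite("pics/st1.png",np.hstack([r(b[200:350,240:390]),r(t[130:280,300:450])]))
E
```

```text
time_s: 3.0
position: [0.5917, -0.2301, 0.2253]
tcp_rot: [[-0.0, 0.174, -0.985], [0.0, -0.985, -0.174], [-1.0, -0.0, 0.0]]
force: [-0.1, 0.0, -0.0]
opening: 0.003
```

View pics/st1.png

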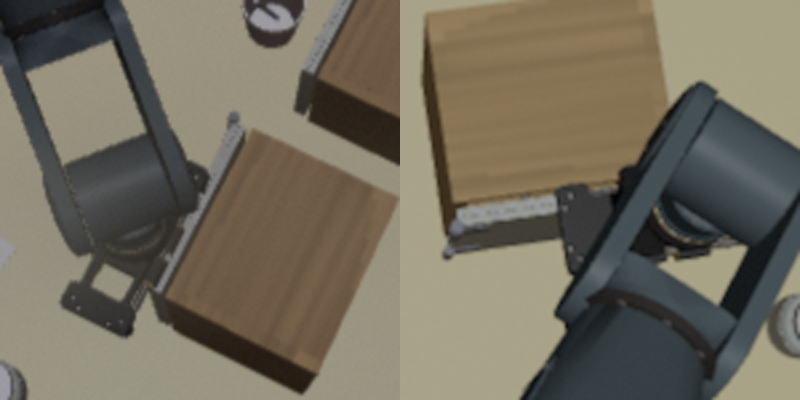

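View pics/w1.png

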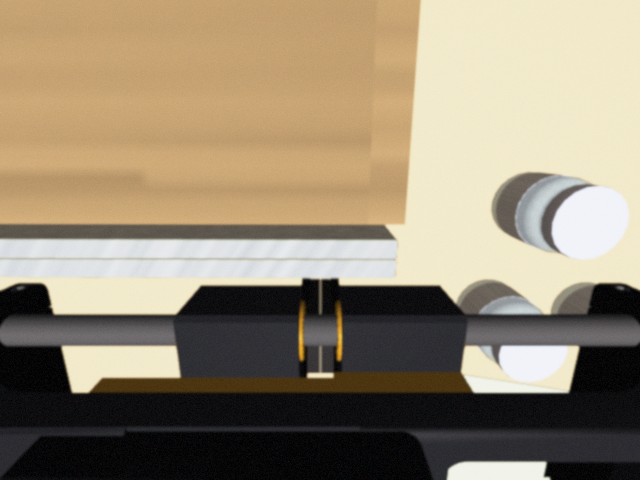

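The wrist view shows the closed fingers at column 320, just short of the white door strip (rows 240-275). The door's free edge is at column 396 and parallel to the gripper. Next I'll press in small steps.

```bash
for i in 1; do python3 -m inch '{"dp":[[0,0,-2],[0,0,-2],[0,0,0]],"yaw":[0,0,0]}'; python3 -m inch '{"dp":[[0,0,-2],[0,0,-2],[0,0,0]],"yaw":[0,0,0]}';python3 -m inch '{"dp":[[0,0,-2],[0,0,0]],"yaw":[0,0]}';done
```

```text
time_s: 3.4
position: [0.5957, -0.2297, 0.2257]
tcp_rot: [[0.001, 0.173, -0.985], [-0.0, -0.985, -0.173], [-1.0, 0.0, -0.001]]
force: [-0.1, -0.2, -0.2]
opening: 0.003
time_s: 3.65
position: [0.5998, -0.2289, 0.2256]
tcp_rot: [[0.001, 0.173, -0.985], [-0.0, -0.985, -0.173], [-1.0, 0.0, -0.001]]
force: [0.2, 0.8, 0.9]
opening: 0.004
time_s: 3.82
position: [0.6016, -0.2285, 0.2255]
tcp_rot: [[0.0, 0.173, -0.985], [-0.0, -0.985, -0.173], [-1.0, 0.0, -0.0]]
force: [0.1, -0.3, -0.4]
opening: 0.006
```

```bash
python3 -m inch '{"dp":[[0,0,-2],[0,0,0]],"yaw":[0,0]}' | egrep 'pos|force';python3 -m inch '{"dp":[[0,0,-1.5],[0,0,0]],"yaw":[0,0]}'| egrep 'pos|force';python3 -m inch '{"dp":[[0,0,-1],[0,0,0]],"yaw":[0,0]}'| egrep 'pos|force'
```

```text
position: [0.6036, -0.2282, 0.2256]
force: [-0.0, -0.9, 0.5]
position: [0.6046, -0.228, 0.2255]
force: [-2.1, 0.0, 0.4]
position: [0.6051, -0.2279, 0.2255]
force: [-3.0, -1.0, 2.0]
```

```bash
python3 -m inch '{"dp":[[0,0,-1],[0,0,0]],"yaw":[0,0]}' | egrep 'pos|force';python3 -m inch '{"dp":[[0,0,-1],[0,0,0]],"yaw":[0,0]}'| egrep 'pos|force'
```

```text
position: [0.6063, -0.2276, 0.2255]
force: [-3.8, -0.8, 1.1]
position: [0.6075, -0.2274, 0.2255]
force: [-3.5, 0.3, 1.9]
```

```bash
python3 -m inch '{"dp":[[0,0,-1],[0,0,0]],"yaw":[0,0]}'| egrep 'pos|force'
```

```text
position: [0.6086, -0.2273, 0.2255]
force: [-3.9, 0.2, 0.3]
```

```bash
python3 -m inch '{"dp":[[0,0,25],[0,0,38],[0,0,38],[0,0,35],[0,0,15],[0,0,0]],"yaw":[0,0,0,0,0,0]}'
python3 -m inch '{"dp":[[-20,0,0],[-20,0,0],[-10,0,0],[0,0,0],[0,0,0],[0,0,0],[0,0,0],[0,0,0],[0,0,0],[0,0,0],[0,0,0],[0,0,0]],"yaw":[0,0,0,0,0,0,0,0,0,0,0,0]}'
cat > look.py <<'E'
from h import *
import cv2,sys
n=sys.argv[1]
b=bot.capture("side")["color"][:,:,::-1];t=bot.capture("top")["color"][:,:,::-1];w=bot.capture("wrist")["color"][:,:,::-1]
cv2.imwrite(f"pics/s{n}.png",b);cv2.imwrite(f"pics/t{n}.png",t);cv2.imwrite(f"pics/w{n}.png",w)
r=lambda i:cv2.resize(i,(400,400),interpolation=cv2.INTER_CUBIC)
cv2.imwrite(f"pics/st{n}.png",np.hstack([r(b[200:350,240:390]),r(t[130:280,280:430])]))
E
python3 look.py 2
```

```text
time_s: 5.32
position: [0.4578, -0.2534, 0.2257]
tcp_rot: [[0.0, 0.17, -0.985], [0.001, -0.985, -0.17], [-1.0, -0.001, -0.0]]
force: [0.1, 0.3, 0.4]
opening: 0.01
time_s: 6.32
position: [0.4599, -0.2534, 0.2754]
tcp_rot: [[-0.0, 0.173, -0.985], [0.0, -0.985, -0.173], [-1.0, -0.0, 0.0]]
force: [0.4, -0.8, 1.0]
opening: 0.006
```

View pics/st2.png

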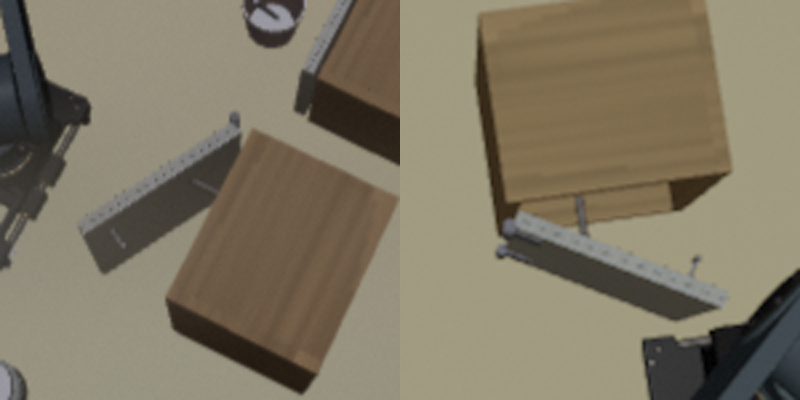

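View pics/w2.png

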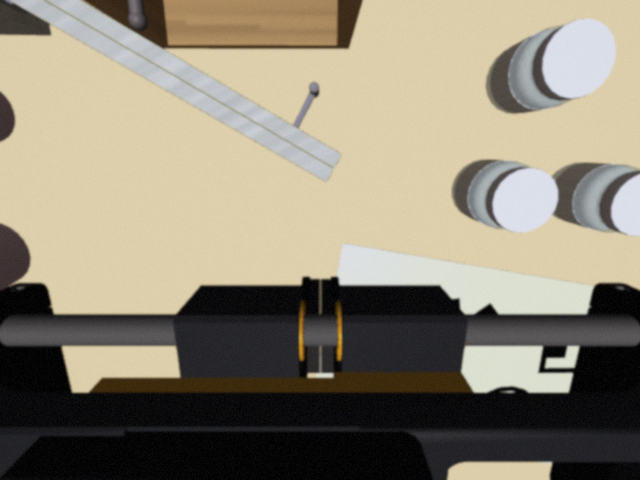

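The door is ajar at about 30° and clear of the robot. There is a catch pin on its back near the free edge (right half, 696,262) and a spring rod nearer the hinge (582,215). I'll put the fingers between the two, at r of about 0.125.

```bash
cat >> h.py <<'E'
C=np.load("cal.npz");TC=dict(intrinsics=C["tk"],pose=C["tp"]);SC=dict(intrinsics=C["sk"],pose=C["sp"])
yw=np.radians(10);X=np.array([np.cos(yw),np.sin(yw)]);Y=np.array([-np.sin(yw),np.cos(yw)])
H=np.array([.5849,-.052])
def loc(p): d=np.asarray(p)[:2]-H; return np.array([d@X,d@Y])
def wp(r,th,c):
    d=-np.sin(th)*X-np.cos(th)*Y; n=np.cos(th)*X-np.sin(th)*Y
    return H+r*d+(.016+c)*n
def rows(p,q): # tool y=-Y, z=-X
    d=np.asarray(q)-np.asarray(p)[:2]; return (d@-Y*1000).round(1),(d@-X*1000).round(1)
E
python3 - <<'E'
from h import *
tc=lambda x,y:ray(TC,(x-400)*.375+280-.3,y*.375+130-.3,.25)[:2]
sc=lambda x,y:ray(SC,x*.375+240-.3,y*.375+200-.3,.25)[:2]
for p in (tc(713,307),tc(725,294),sc(80,226),sc(92,237)):
    l=loc(p);print(l.round(4),np.hypot(*l).round(4),np.arctan2(-l[0],-l[1]).round(3))
p=bot.read_state()["position"];print(p)
q=wp(.125,.5,.035);print("pre",q,rows(p,q),loc(q))
prev=q
for th in(.5,.6,.8,1.0,1.2,1.4,1.5,1.57):
    q=wp(.125,th,.015);print(th,q.round(4),rows(prev,q));prev=q
E
```

```text
[-0.0986 -0.1696] 0.1962 0.527
[-0.0885 -0.1823] 0.2027 0.452
[-0.0947 -0.1802] 0.2036 0.484
[-0.0774 -0.1851] 0.2006 0.396
[ 0.45993763 -0.25341587  0.27557105]
pre [ 0.59325365 -0.18674501] (np.float64(-42.5), np.float64(-142.9)) [-0.01517148 -0.13414852]
0.5 [ 0.5743 -0.1803] (np.float64(-9.6), np.float64(17.6))
0.6 [ 0.5615 -0.1787] (np.float64(-3.9), np.float64(12.3))
0.8 [ 0.5368 -0.1715] (np.float64(-11.3), np.float64(23.1))
1.0 [ 0.5141 -0.1596] (np.float64(-15.7), np.float64(20.4))
1.2 [ 0.4941 -0.1433] (np.float64(-19.4), np.float64(16.8))
1.4 [ 0.4778 -0.1235] (np.float64(-22.4), np.float64(12.6))
1.5 [ 0.4712 -0.1124] (np.float64(-12.0), np.float64(4.6))
1.57 [ 0.4672 -0.1043] (np.float64(-8.7), np.float64(2.5))
```

```bash
python3 -m inch '{"dp":[[-10,0,0],[-10,0,0],[0,-8,-26],[0,-9,-30],[0,-9,-30],[0,-9,-30],[0,-7,-26],[0,0,0],[0,0,0],[0,0,0]],"yaw":[0,0,0,0,0,0,0,0,0,0]}'
python3 look.py 3
```

```text
time_s: 7.3
position: [0.5921, -0.1876, 0.2961]
tcp_rot: [[-0.0, 0.173, -0.985], [-0.001, -0.985, -0.173], [-1.0, 0.0, 0.0]]
force: [-0.4, -0.9, -0.6]
opening: 0.005
```

View pics/st3.png

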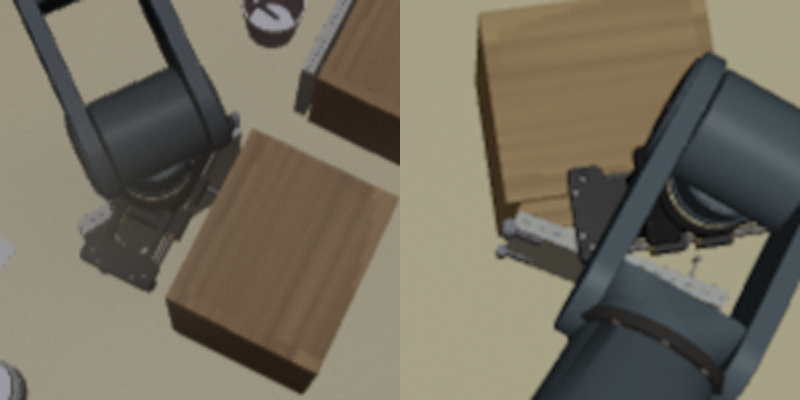

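View pics/w3.png

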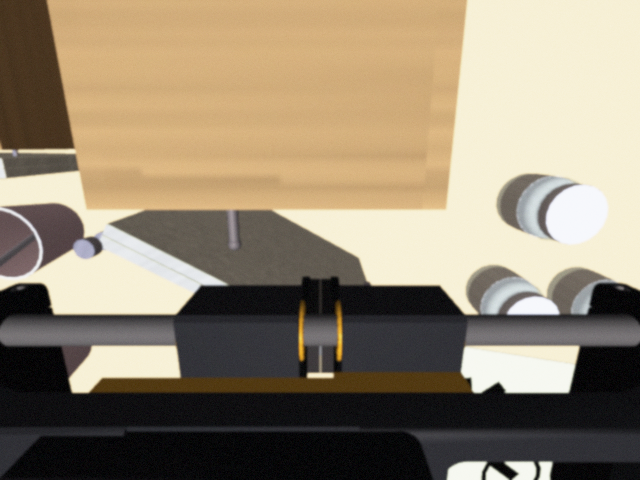

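The wrist view shows the fingers at column 320 above the gap, right of the spring plunger (235,225) and clear of the box front (row 208). Next I'll descend behind the door.

```bash
python3 -m inch '{"dp":[[15,0,0],[20,0,0],[20,0,0],[17,0,0],[0,0,0],[0,0,0]],"yaw":[0,0,0,0,0,0]}'
python3 -m inch '{"dp":[[0,-2,5],[0,-2,5],[0,-2,5],[0,-2,3],[0,-2,3],[0,-2,5],[0,-2,5],[0,0,0]],"yaw":[0,0,0,0,0,0,0,0]}'; python3 look.py 4
```

```text
time_s: 7.95
position: [0.5915, -0.1878, 0.2231]
tcp_rot: [[-0.002, 0.172, -0.985], [0.001, -0.985, -0.172], [-1.0, -0.001, 0.002]]
force: [-1.6, -0.6, 1.0]
opening: 0.005
time_s: 8.62
position: [0.5583, -0.1784, 0.2237]
tcp_rot: [[-0.001, 0.173, -0.985], [0.001, -0.985, -0.173], [-1.0, -0.001, 0.001]]
force: [-0.7, 0.1, 0.2]
opening: 0.004
```

View pics/w4.png

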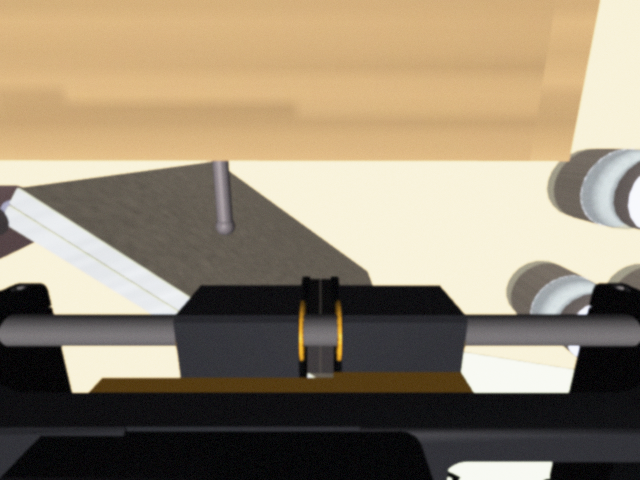

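View pics/st4.png

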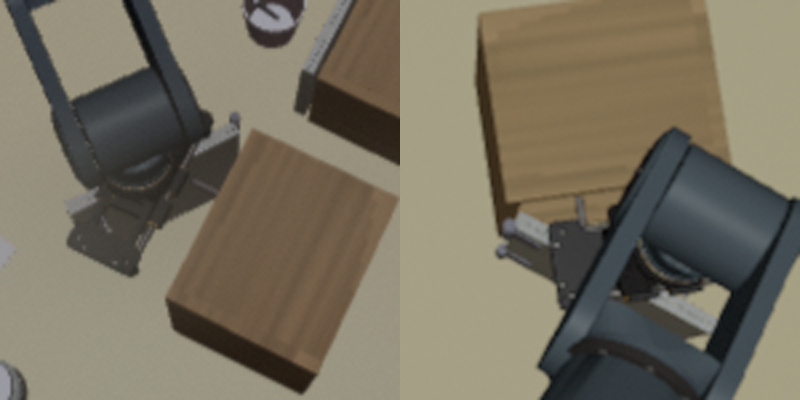

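The fingers are behind the door and it is following, now at about 0.6 rad. I'll continue along the arc.

Run:
```python
from h import *
prev=bot.read_state()["position"]
for th in(.7,.8,.9,1.0,1.1,1.2,1.3):
    q=wp(.125,th,.015);print(th,q.round(4),rows(prev,q));prev=q
```

```text
0.7 [ 0.549  -0.1757] (np.float64(-4.9), np.float64(9.6))
0.8 [ 0.5368 -0.1715] (np.float64(-6.2), np.float64(11.3))
0.9 [ 0.5252 -0.1661] (np.float64(-7.3), np.float64(10.6))
1.0 [ 0.5141 -0.1596] (np.float64(-8.4), np.float64(9.8))
1.1 [ 0.5037 -0.1519] (np.float64(-9.3), np.float64(8.9))
1.2 [ 0.4941 -0.1433] (np.float64(-10.1), np.float64(7.9))
1.3 [ 0.4854 -0.1338] (np.float64(-10.9), np.float64(6.9))
```

```bash
python3 -m inch '{"dp":[[0,-2.5,5],[0,-2.5,5],[0,-3,5.5],[0,-3,5.5],[0,-3.5,5.5],[0,-3.5,5],[0,-4,5],[0,-4.5,5],[0,-4.5,4.5],[0,-4.5,4.5],[0,-5,4],[0,-5,4],[0,-5.5,3.5],[0,-5.5,3.5],[0,0,0],[0,0,0]],"yaw":[0,0,0,0,0,0,0,0,0,0,0,0,0,0,0,0]}'; python3 look.py 5
```

```text
time_s: 10.1
position: [0.4845, -0.134, 0.2234]
tcp_rot: [[-0.001, 0.173, -0.985], [0.001, -0.985, -0.173], [-1.0, -0.001, 0.001]]
force: [0.1, -0.2, 0.9]
opening: 0.004
```

View pics/w5.png

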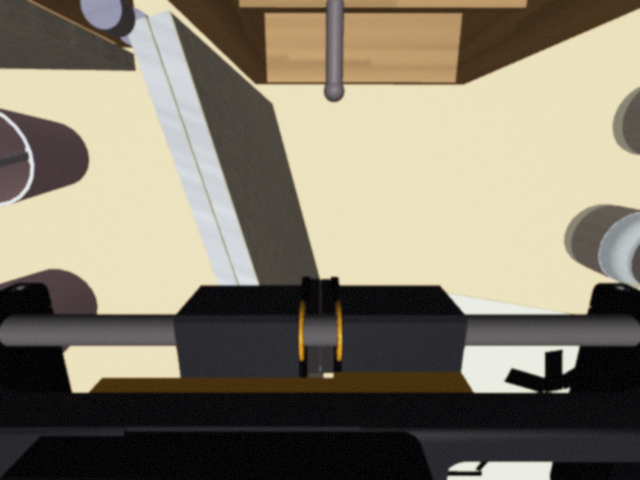

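View pics/st5.png

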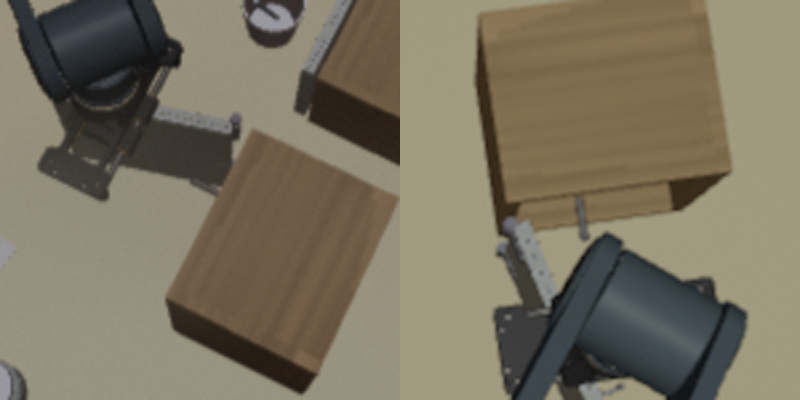

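The door is at about 1.25 rad and still following. I'll push on slowly to square.

```bash
python3 -m inch '{"dp":[[0,-5.5,3],[0,-5.5,3],[0,-5,2.5],[0,-5,2],[0,-4,2],[0,-4,1.5],[0,-3,1],[0,-2,0],[0,0,0],[0,0,0],[0,0,0]],"yaw":[0,0,0,0,0,0,0,0,0,0,0]}'; python3 look.py 6; python3 -c "
from h import *
print(rows(bot.read_state()['position'],wp(.125,1.57,.015)))"
```

```text
time_s: 11.17
position: [0.4646, -0.1038, 0.2235]
tcp_rot: [[-0.0, 0.173, -0.985], [0.0, -0.985, -0.173], [-1.0, -0.0, 0.0]]
force: [-0.2, -0.5, 0.4]
opening: 0.002
(np.float64(0.8), np.float64(-2.4))
```

View pics/w6.png

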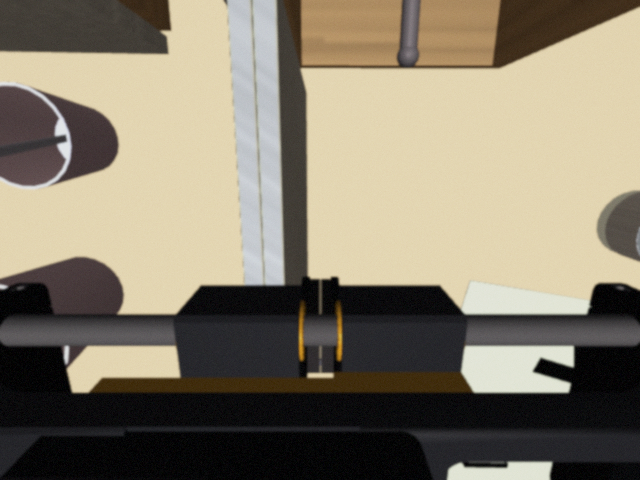

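View pics/st6.png

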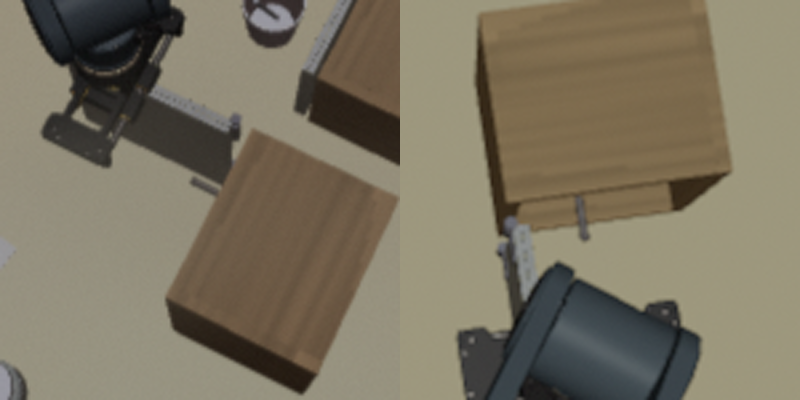

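```bash
python3 -m inch '{"dp":[[0,5,0],[0,15,0],[0,25,0],[0,30,0],[0,30,0],[0,30,0],[0,30,0],[0,20,0],[0,0,0],[0,0,0]],"yaw":[0,0,0,0,0,0,0,0,0,0]}'; python3 look.py 7
```

```text
time_s: 12.15
position: [0.4964, -0.2873, 0.2231]
tcp_rot: [[-0.0, 0.171, -0.985], [0.001, -0.985, -0.171], [-1.0, -0.001, 0.0]]
force: [-0.2, 0.1, -0.0]
opening: 0.001
```

View pics/st7.png

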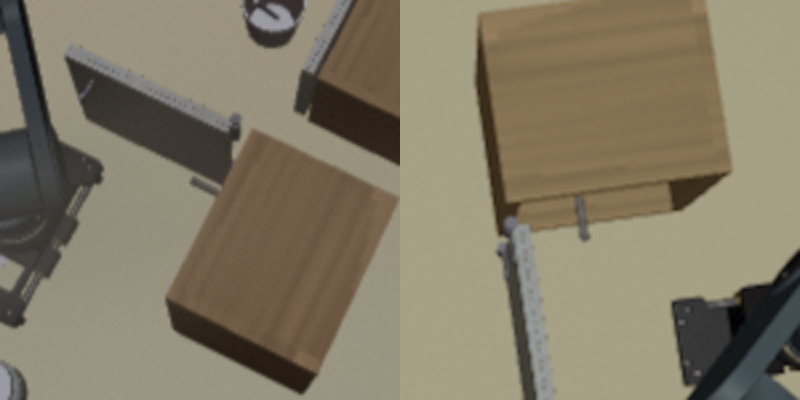

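View pics/t7.png

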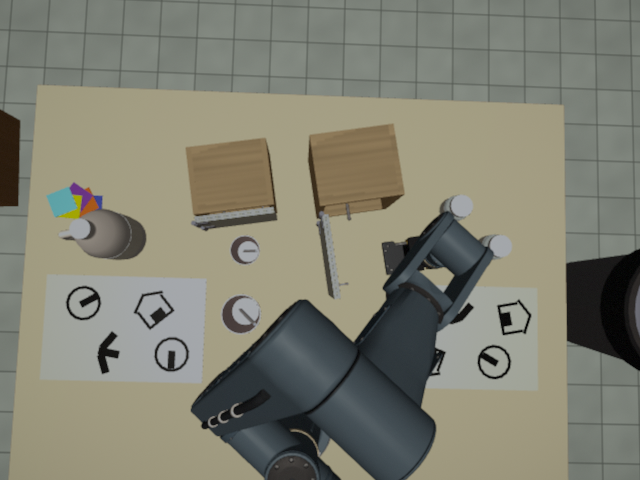

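The door stands nearly square, as a strip from (323,213) to (336,297) in the top view. I'll measure its angle from the strip.

Run:
```python
from h import *
import cv2
im=cv2.imread("pics/t7.png");
m=(im.min(2)>120)&(im.max(2).astype(int)-im.min(2)<25)
mm=np.zeros_like(m);mm[218:293,312:345]=m[218:293,312:345]
ys,xs=np.nonzero(mm);print(len(xs))
P=np.array([ray(TC,x,y,.25)[:2] for x,y in zip(xs,ys)])
v=cv2.fitLine(P.astype(np.float32),cv2.DIST_HUBER,0,.001,.001).ravel();d=v[:2]*(-1 if v[0]>0 else 1)
print(v,np.arctan2(-d@X,-d@Y))
a=cv2.imread("pics/s7.png")
m=(a.min(2)>105)&(a.max(2).astype(int)-a.min(2)<25)
for p in ((66,48),(235,118)):print(loc(ray(SC,p[0]*.375+239.7,p[1]*.375+199.7,.25)))
for th in(1.45,1.5,1.57):print(th,[proj(TC,[*wp(.206,th,c),.25]).round(1) for c in(-.016,0)])
# unmoved check
b=cv2.imread("pics/top0.png");d=cv2.absdiff(b,im).max(2)
for n,(x0,x1,y0,y1) in dict(cup=(228,262,235,266),jug=(58,148,205,262),low=(183,280,135,230)).items():print(n,(d[y0:y1,x0:x1]>25).sum())
```

```text
516
[ 0.9835393   0.1806943   0.4698739  -0.08037675] 1.5636369250941837
[-0.20628855 -0.00714036]
[0.00100339 0.003264  ]
1.45 [array([344.7, 297.2]), array([351.1, 295.4])]
1.5 [array([340.5, 298.2]), array([347. , 296.8])]
1.57 [array([334.6, 299.3]), array([341.2, 298.3])]
cup 0
jug 0
low 0
```

```bash
python3 -m inch '{"dp":[[-20,0,0],[-30,0,0],[-30,0,0],[0,0,0],[0,0,0],[0,0,0],[0,0,0],[0,0,0],[0,0,0],[0,0,0],[0,0,0],[0,0,0]],"yaw":[0,0,0,0,0,0,0,0,0,0,0,0]}'; python3 look.py 8
python3 - <<'E'
from h import *
import cv2
a=cv2.imread("pics/side0.png");b=cv2.imread("pics/s8.png");d=cv2.absdiff(a,b).max(2)
print("jars side",[(d[y-13:y+13,x-13:x+13]>40).sum() for x,y in((236,346),(217,380),(266,372))])
d=cv2.absdiff(cv2.imread("pics/t7.png"),cv2.imread("pics/t8.png")).max(2);print("door since",(d[215:295,312:345]>40).sum())
E
```

```text
time_s: 13.3
position: [0.4966, -0.2861, 0.3032]
tcp_rot: [[-0.0, 0.173, -0.985], [0.0, -0.985, -0.173], [-1.0, -0.001, 0.0]]
force: [0.6, 0.1, -0.1]
opening: 0.005
jars side [np.int64(0), np.int64(0), np.int64(0)]
door since 0
```

View pics/s8.png

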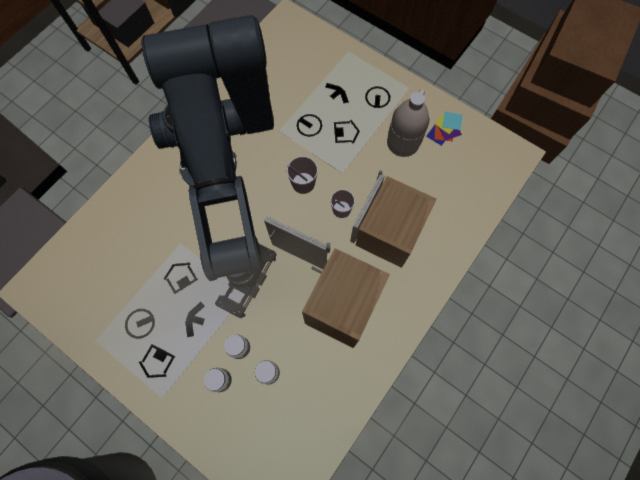

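The side view shows the tall door standing square, from (268,223) to (327,258), with the low door shut. The cups, jug and jars are in place and the robot is clear.

```bash
python3 -c "
from rig import bot
print(bot.hand_in())"
```

```text
the job is handed in; nothing more can be done
None
```

The tall cupboard's door is open and standing about square. I handed the job in at about 13.4 s of the 54 s allowed.

- **How it was opened:** with the fingers closed, I pressed the door in about 4.4 mm at the press point with roughly 4 N. I then withdrew about 150 mm, and the spring left the door ajar at about 0.5 rad. About a second later I lowered the fingers behind it, between the catch pin and the spring plunger, and pushed it open. I never pinched it.
- **Door angle:** a line fitted to the door's top edge in the top view gives 1.56 rad. The side view reads about 1.53, which agrees within measuring error. The door had not moved after I backed off and waited a second.
- **Other objects:** comparing pictures from before and after shows no change at the cup, jug, low cupboard or jars. The force reading after the last move was near zero, with the gripper clear of everything.

No check failed.

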